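Weld hardness check on a bicycle frame corner

TASK

Take a hardness reading on the welded frame corner: first slide the selector on top of the gauge box all the way to its stop at the end where the stubby antenna stands, then lift the probe, the thickest and tallest of the three tools in the wooden stand, out of its hole and press its sprung tip lightly on the steel plate, inside the ring-shaped mark (not the cross), with the probe square to the sloping plate. The tip should be pushed about half-way in, never jammed hard. Finish while still holding the probe there in the gripper, and leave the work and everything else where it stands.

Things in the scene. Friction and masses are not known exactly. Their poses are not given: they have to be found in the camera images.
- gauge: the fixed gauge box, 90 (x) by 150 (y) by 43 mm high, flat top; origin under its centre. The selector slides on its top along +y, 18 mm to the +x side of the middle. A stubby antenna, 12 mm thick, rises 36 mm above the top at x = +34, y = +66 mm
- selector_grip (a point): centre of the selector's upright grip, a block 14 mm (x) by 22 mm (y) by 30 mm high standing on the gauge box's top face; the point lies 15 mm above that face. It slides along its own +y axis, towards the antenna, which at the stop is 41 mm further on along y and 16 mm to +x
- selector (a joint): travel of the selector in m: 0 at the far end, 0.06 at the stop at the antenna's end; it moves with about 1.5 N and stays where left
- stand: the fixed wooden tool stand, 70 (x) by 160 (y) by 55 mm high, with three 22 mm holes in a row along y at -50, 0 and +50 mm; origin under its centre. The probe hangs in any one of the holes, a punch and a scraper in the others
- probe_grip (a point): a point on the axis of the probe, within its smooth round grip, 24 mm in diameter, which reaches from 40 mm below to 35 mm above the point. z runs along the probe away from its tip; at the start x and y are those of the stand. Whole length 127 mm, mass 140 to 225 g. Hangs upright by its collar: 32 mm in diameter, 6 mm thick, underside 46 mm below the point
- probe_tip (a point): the very end of the probe's rounded sprung tip (8 mm in diameter), on the probe's axis, 92 mm below the grip point when not pressed. It sticks 12 mm out of the nose, which is 18 mm in diameter and reaches 34 mm below the collar, loosely in the hole: raised straight up by 50 mm the probe is clear of the stand
- plunger (a joint): how far the sprung tip is pushed in, m: 0 when free, 0.010 at most. The spring pushes back with 1 N at the start of travel and 6 N at the end
- mark (a point): centre of the ring-shaped mark (24 mm across) on the upper face of a flat steel plate (90 mm along x by 60 mm along y) on the welded frame corner. z is square to the plate, outward. The plate slopes 11 to 25 degrees, low on its -x side, about 145 mm above the bench. A cross-shaped mark lies 42 mm from the ring along +x. The clamp gives way only to a hard push
- fixture: the fixed tilting fixture, footprint 150 (x) by 130 (y) mm, origin under its centre. Between two cheeks, 46 to 58 mm either side in y and 132 mm high, it holds the work: a 40 mm shell across, and two 32 mm tubes running down from it to -x and +x, ends about 100 mm from the middle
- hammer: a hammer, about 300 mm long. Not part of the job; to be left where it is.
- wrench: a small wrench, 170 mm long, lying flat. Not part of the job; to be left where it is.
- tape: a roll of tape, 66 mm across, 22 mm high. Not part of the job; to be left where it is.
- socket: a small steel socket, 24 mm across, 32 mm high. Not part of the job; to be left where it is.
- magnet: a square welding magnet, 90 x 90 x 18 mm. Not part of the job; to be left where it is.
- grinder: a yellow angle grinder, about 290 mm long and 72 mm high. Not part of the job; to be left where it is.
- punch: a centre punch hanging in the tool stand; slim, 12 mm thick, its top 55 mm above the stand's top face; origin under its collar. Not part of the job; to be left where it is.
- scraper: a scraper with a waisted wooden handle, up to 20 mm thick, hanging in the tool stand; its top 59 mm above the stand's top face; origin under its collar. Not part of the job; to be left where it is.
Not all that is in view belongs to the job. What is shaped like the gauge but orange is not meant.

How it is judged (in metres and radians):
On the way, in this order (a step that is already met when the one before it is completed fails the run):
1. the selector is at its stop at the antenna's end (value of joint selector above 0.057 m), for 0.2 s.
2. the probe has been lifted out of the stand (distance of probe_grip from where it was at the start of the episode above 0.045 m and contact force between probe and the fingers above 0.5 N), for 0.1 s.
At the end, for the whole second after the job is handed in: The selector is within 4 mm of its stop; the gripper holds the probe with its tip within 8 mm of the ring's centre, the tip pushed in between 1.5 and 8.8 mm of its 10 mm, the probe within 8 degrees (0.14 rad) of square to the plate and still, clear of the stand, and the work has not shifted by 6 mm (value of joint selector above 0.056 m and distance between probe_tip and mark below 0.008 m and angle between the z axis of probe_grip and the z axis of mark, either way round below 0.14 rad and z of probe_grip in the frame of mark above 0.06 m and value of joint plunger between 0.0015 and 0.0088 m and contact force between probe and frame above 1 N and contact force between probe and the fingers above 1 N and contact force between probe and stand below 0.2 N and linear speed of probe below 0.02 m/s and distance of mark from where it was at the start of the episode below 0.006 m); the arm keeps its last pose, push and grip.
It fails at once if the probe was jammed hard on the work (over 20 N) (contact force between probe and frame above 20 N).
It fails at once if the work was shifted in its clamp (distance of mark from where it was at the start of the episode above 0.008 m).
It fails at once if a bystander was disturbed by more than 30 mm (distance of any of hammer, wrench, tape, socket, magnet, grinder, punch, scraper from where it was at the start of the episode above 0.03 m).
It also fails if it takes over 58 s, if anything falls off the work surface, if the arm or the gripper's body presses on something with over 40 N, if the wrist force passes 120 N, or if a joint passes its speed limit or range.

ROBOT

A 7-joint arm with a two-finger parallel gripper is mounted at the origin on the work surface. World frame = base frame: x ahead of the robot, y to its left, z up, the work surface at z = 0. Lengths are in mm, angles in rad, forces in N, time in s.
With the tool pointing down it reaches from about 400 to 875 mm from the base axis. Payload 4.4 kg.
Tool frame: the origin (TCP) lies at the very end of the fingers, on their centre line; the grasp point (between the pads) lies 19 mm behind it; z points along the fingers, y is the direction in which the jaws open and shut (so a half turn about z gives the same grasp; the last joint's range is limited). The gripper opens to 85 mm and grips with 20 to 120 N. Pads are 22 mm wide; open, the fingers measure 114 mm over their backs; the gripper's body (76 mm by 85 mm) begins 54 mm behind the grasp point. The pads swing forward as they close: fully open they stand 13 mm farther back than shut.
Start: joints at [-1.399, 0.628, 0.038, 1.517, -0.027, 0.996, -0.02], TCP at [153.091, 631.729, 201.413] pointing down, gripper open.
Joint ranges: [-3.06, 3.06], [-0.37, 2.12], [-1.25, 1.32], [0.18, 2.47], [-1.1, 4.24], [0.23, 1.98], [-2.94, 2.94]. Speed limits (rad/s): [2.57, 2.57, 3.14, 3.14, 3.14, 3.14, 3.14].

INTERFACE

Orientations are given as [roll, pitch, yaw] about the fixed x, y, z axes, in that order (R = Rz(yaw) Ry(pitch) Rx(roll)).
In Python, from cell import ctrl gives the robot as it stands. The module is installed in compiled form; this text tells all that it offers.
- The arm moves only by the shell command python3 -m jog 'ROWS'. ROWS is text: rows parted by semicolons, each of 7 numbers parted by spaces: the shift along the tool's x, y, z in mm, then the turn, a rotation vector about the tool's x, y, z in degrees, then the opening, from -1 (shut) to 1 (fully open). In form: x y z wx wy wz claw; .... A call has 1 to 8 rows; each row is the pose to reach, as a shift and turn from the pose commanded when the call began, along the tool's axes at that moment; what a row does not reach only later rows make up. A row lasts 1/8 s, in which the tool goes at most 62.5 mm and 10.7 degrees, less where a joint would pass 70% of its speed; a pose out of reach is approached as far as the arm can. A call with a gripper value outside its range is refused whole. The fingers move at their own pace and stop on an object; the grip force is fixed at half the most. Time passes only in rows, so rows that repeat a pose let the fingers close. It gives the time, the measured TCP pose, the force and the opening at its end, in the units of the state.
- ctrl.read_state(): the state, without advancing time (a new reading comes with each control period).
- ctrl.get_image(name): name is "scene" or "top" or "wrist"; returns a dict with "image" (480x640x3 uint8, red, green, blue), "z_map" (480x640 float32, mm along the optical axis (not along the pixel's ray), 0 where there is no reading), "vertical_fov" (degrees; the focal length in pixels is half the picture's height over the tangent of half this angle, whatever the lens; pixels are square), "cx", "cy" (the principal point, pixels), "extrinsics" (4x4, takes a point from world to camera coordinates); the wrist camera has in their place "hand_eye" (4x4, takes a point from camera to tool coordinates, whose origin is the TCP and whose axes are the flange's). Camera axes: x right, y down, z forward; pixel columns grow to the right and rows downward; lengths in mm; the calibration is good to about 2 mm. A picture is of the moment at which its call begins: read the wrist's pose just before it.
- ctrl.finish_job(): hands the job in, once; it reports no verdict.
The state is a dict: "clock": time; "qpos": joint angles; "qd": joint speeds; "tau": joint torques, N m; "eef_pos": TCP position; "tool_rot": TCP orientation; "force": force on the tool from outside, world axes, zero at the start; "torque": the same for the moment, N m; "width": finger opening in mm.
Only numpy, scipy, OpenCV 4.12 (cv2) and the standard library are available. Lean on these libraries where they do the work, as an engineer would, in place of code of your own. Each camera call takes 0.05 s, during which the arm holds its last target.

## Working session

There is one attempt and no reset: what is moved stays moved. The work goes in short steps, Python scripts to look and compute and a shell command to move; the robot and the scene stay as the last step left them, time stands still between calls to the robot, and variables do not carry over. Pictures are saved under pics/ and viewed, and the job is handed in when it is done.

```bash
mkdir -p pics
cat > h.py <<'E'
import numpy as np, cv2, pickle
from cell import ctrl
def grab(n):
    d=ctrl.get_image(n); cv2.imwrite
    return d
def save(d,name): cv2.imwrite('pics/'+name,cv2.cvtColor(d['image'],cv2.COLOR_RGB2BGR))
def f(d): return 240/np.tan(np.radians(d['vertical_fov'])/2)
E
python3 - <<'E'
from h import *
print(ctrl.read_state())
for n in ['scene','top','wrist']:
    d=grab(n); save(d,n+'0.png'); pickle.dump(d,open(n+'0.pkl','wb'))
    print(n,{k:v for k,v in d.items() if k not in('image','z_map')}, (d['z_map']>0).mean())
E
```

```text
{'clock': 0.0, 'qpos': array([-1.39881415,  0.62934742,  0.03842913,  1.51839859, -0.02700895,
        0.99629939, -0.02002077]), 'qd': array([-1.05189109e-03,  1.63365362e-03, -5.26604461e-04, -8.58379407e-05,
        1.08832465e-03,  1.69924711e-03,  1.82254885e-03]), 'tau': array([-1.34209942e-03, -5.63401687e+01,  1.22481633e+00, -1.93450999e+01,
        1.07152198e-02,  1.02533246e-02,  6.17486222e-06]), 'eef_pos': array([152.90410548, 631.03842097, 200.47829398]), 'tool_rot': array([-3.13965746e+00,  1.13278292e-05,  2.90379453e+00]), 'force': array([-0.62305734, -0.02004865,  0.40287302]), 'torque': array([-0.00556636,  0.03883203,  0.02458986]), 'width': 85.26256435334736}
scene {'vertical_fov': 43.14325629182896, 'cx': 318.3794831833093, 'cy': 231.73890675688807, 'extrinsics': array([[-1.71414660e-01,  9.85197754e-01, -1.54920666e-03,
         4.87659835e+00],
       [ 8.03888127e-01,  1.38959180e-01, -5.78320176e-01,
        -3.51721762e+02],
       [-5.69544462e-01, -1.00377945e-01, -8.15808417e-01,
         1.62452588e+03],
       [ 0.00000000e+00,  0.00000000e+00,  0.000
[... 281 characters left out ...]
64e-02, -2.14006451e-01,
         5.06672598e+02],
       [ 2.13860934e-01,  8.03040279e-03, -9.76831108e-01,
         1.50137126e+03],
       [ 0.00000000e+00,  0.00000000e+00,  0.00000000e+00,
         1.00000000e+00]])} 0.996201171875
wrist {'vertical_fov': 63.40208696051482, 'cx': 311.33670583435816, 'cy': 234.73488670918792, 'hand_eye': array([[-5.75389424e-04, -9.61990286e-01, -2.73083061e-01,
         6.95410567e+01],
       [ 9.99999626e-01, -7.29900958e-04,  4.64211960e-04,
         3.04917932e-01],
       [-6.45890984e-04, -2.73082692e-01,  9.61990346e-01,
        -1.72775048e+02],
       [ 0.00000000e+00,  0.00000000e+00,  0.00000000e+00,
         1.00000000e+00]])} 0.995927734375
```

View pics/scene0.png

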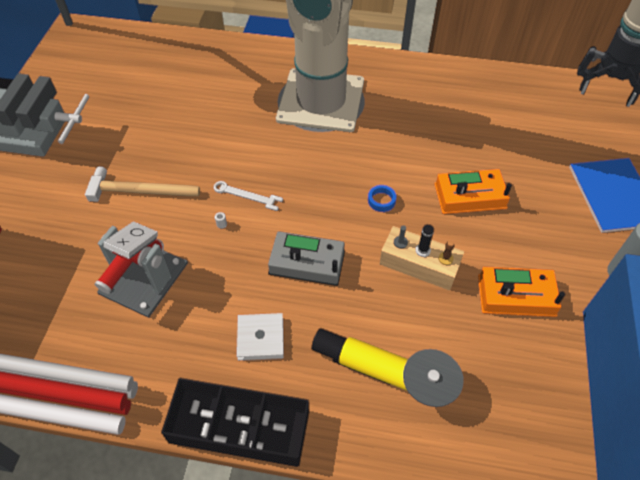

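View pics/top0.png

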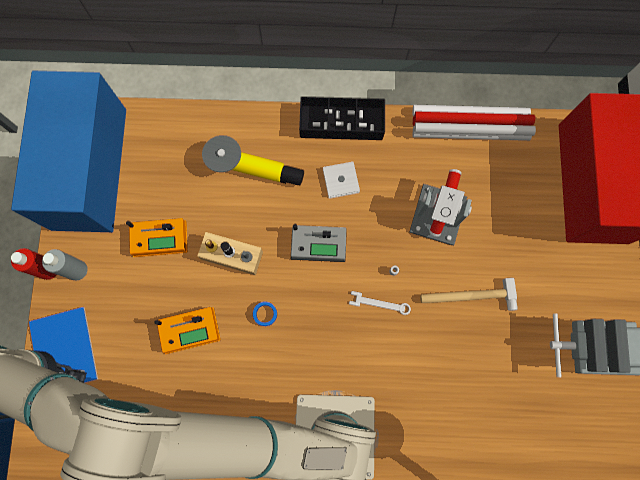

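View pics/wrist0.png

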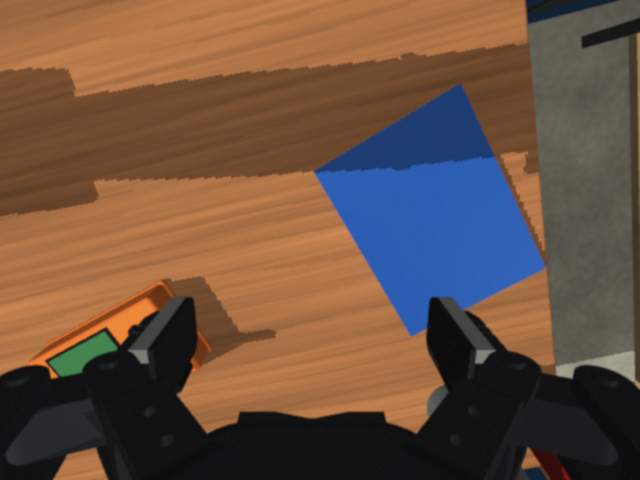

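The scene shows three gauge-like boxes in the top view: orange at (157,237), orange at (188,330) and grey at (319,243). The grey one is the one meant, since orange is excluded. The stand is at (229,252) with three tools. The frame is at (447,205) with the ring at (445,212) and the cross at (449,196). I'll enlarge these to confirm.

Run:
```python
from h import *
out=[]
for n,rs in [('top',[(285,215,70,50),(190,225,80,55),(405,160,80,90)]),('scene',[(262,225,90,65),(372,215,100,75),(90,215,110,105)])]:
    d=pickle.load(open(n+'0.pkl','rb')); im=cv2.cvtColor(d['image'],cv2.COLOR_RGB2BGR)
    row=[cv2.resize(im[y:y+h,x:x+w],(265,int(265*h/w)),interpolation=cv2.INTER_CUBIC) for x,y,w,h in rs]
    H=300; row=[cv2.copyMakeBorder(r[:H],0,H-min(H,r.shape[0]),0,0,cv2.BORDER_CONSTANT) for r in row]
    out.append(np.hstack(row))
cv2.imwrite('pics/crops.png',np.vstack(out))
```

```text
(no output)
```

View pics/crops.png

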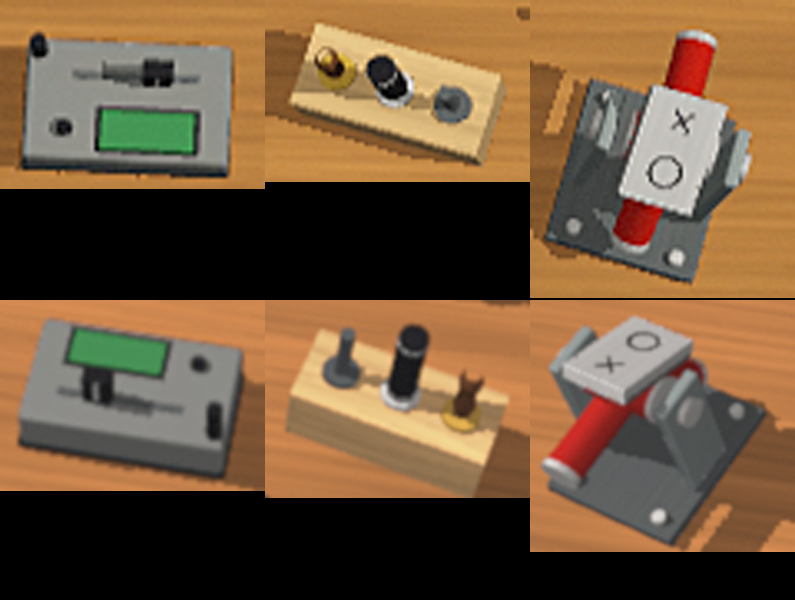

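The crops confirm three things. The grey gauge has its antenna at its left (+y) end and the selector grip towards the other end. The probe is the thick black tool with the white collar in the middle hole (top view 228,248). The ring lies on the plate's robot-side end, with the cross further away. Next I'll measure positions.

```bash
cat >> h.py <<'E'
def cloud(d,T=None):
    z=d['z_map'].astype(float); F=f(d)
    v,u=np.mgrid[0:480,0:640]
    P=np.stack([(u-d['cx'])/F*z,(v-d['cy'])/F*z,z],-1)
    if T is None: T=np.linalg.inv(d['extrinsics'])
    return P@T[:3,:3].T+T[:3,3]
def proj(d,p):
    q=np.asarray(p)@d['extrinsics'][:3,:3].T+d['extrinsics'][:3,3]; F=f(d)
    return q[...,:2]/q[...,2:]*F+[d['cx'],d['cy']]
E
python3 - <<'E'
from h import *
for n,rs in [('top',dict(g=(285,215,70,50),s=(190,225,80,55),f=(405,160,80,90))),('scene',dict(g=(262,225,90,65),s=(372,215,100,75),f=(90,215,110,105)))]:
    d=pickle.load(open(n+'0.pkl','rb')); W=cloud(d); 
    for k,(x,y,w,h) in rs.items():
        P=W[y:y+h,x:x+w].reshape(-1,3); I=d['image'][y:y+h,x:x+w].reshape(-1,3).astype(int)
        print(n,k,'zhist',np.histogram(P[:,2],np.arange(-5,190,8))[0])
        if k in 'gs':
            h0=43 if k=='g' else 55
            m=abs(P[:,2]-h0)<6
            r=cv2.minAreaRect(P[m,:2].astype(np.float32)); print(' top rect',r, np.median(P[m,2]))
            a=P[P[:,2]>h0+12]; print(' above', len(a)); 
            lab=cv2.kmeans(a[:,:2].astype(np.float32),2 if k=='g' else 3,None,(3,50,.1),5,0)[1].ravel()
            for j in range(lab.max()+1): b=a[lab==j]; print('  ',len(b),b.mean(0).round(1),b.min(0).round(1),b.max(0).round(1))
        else:
            white=(I.min(1)>120)&(np.ptp(I,axis=1)<40)&(P[:,2]>115)
            q=P[white]; c=q.mean(0);
            for _ in range(3):
                A=np.c_[q[:,:2],np.ones(len(q))]; co=np.linalg.lstsq(A,q[:,2],rcond=None)[0]; r=q[:,2]-A@co; q=q[abs(r)<5]
            nn=np.r_[-co[:2],1]; nn/=np.linalg.norm(nn); print(' plate',len(q),q.mean(0),nn,np.degrees(np.arccos(nn[2])),np.degrees(np.arctan2(nn[1],nn[0])), abs(r).mean(), cv2.minAreaRect(q[:,:2].astype(np.float32)))
            dark=(I.max(1)<100)&(abs(P[:,2]-np.c_[P[:,:2],np.ones(len(P))]@co)<5)
            vv,uu=np.mgrid[y:y+h,x:x+w]; u=np.c_[uu.ravel(),vv.ravel()][dark]
            print(' dark px'); 
            mask=np.zeros((480,640),np.uint8); mask[u[:,1],u[:,0]]=1
            N,L,S,C=cv2.connectedComponentsWithStats(mask,connectivity=8)
            for j in range(1,N):
                if S[j,4]>4: print('   ',S[j],C[j],W[L==j].mean(0).round(1),W[L==j].min(0).round(1),W[L==j].max(0).round(1))
E
```

```text
top g zhist [1148  335   52   28   57  813  814   25    8   31   27    2    0    0
    0    0    0    0    0    0    0    0    0    0]
 top rect ((512.317626953125, 58.31909942626953), (149.4484405517578, 91.68012237548828), 89.26879119873047) 42.97237683449782
 above 86
   12 [ 171.9   59.  1575.1] [ 171.9   59.  1575.1] [ 171.9   59.  1575.1]
   74 [533.7  64.3  72.1] [498.8  27.1  55.2] [554.  128.4  86.6]
top s zhist [1921  578   35   32   31   35  167  955  201   18   16   16    7   20
   33   11   13   55    6    0    0    0    0    0]
 top rect ((474.02142333984375, 300.2850646972656), (161.24514770507812, 71.80850982666016), 75.22232818603516) 55.10881614220227
 above 214
   42 [483.5 346.7  95.7] [478.1 340.9  67.4] [494.5 361.4 120. ]
   19 [ 171.9   59.  1575.1] [ 171.9   59.  1575.1] [ 171.9   59.  1575.1]
   153 [468.2 287.8 115. ] [448.7 246.   67.4] [486.  312.1 142.2]
top f zhist [3194 1189  557   45   15   17   41   57   52   48   51   24   22   28
   67  241  345  277  192  170   87    5    0    0]
 plate 57 [ 600.60514448 -279.79558212  141.04889008] [ 0.44026768 -
[... 922 characters left out ...]
), (160.88682556152344, 75.61869812011719), 75.02589416503906) 55.274160834470536
 above 561
   37 [1208.8  207.1 1121.9] [1208.8  207.1 1121.9] [1208.8  207.1 1121.9]
   121 [492.  347.6  93.9] [482.2 339.2  68.6] [497.7 357.9 117.2]
   403 [477.1 288.9 107.2] [454.1 246.   67. ] [490.8 312.2 140.8]
scene f zhist [5196 1453 1531   68   46   53   63   77   66   85   83   78   47  137
  243  505  595  404  239  319  162    0    0    0]
 plate 221 [ 608.02802417 -268.51268471  144.25101194] [-0.45529514 -0.195198    0.8686795 ] 29.694450201611716 -156.79380721143863 1.5748994585599858 ((605.9943237304688, -267.6206970214844), (31.917680740356445, 92.83509826660156), 56.56745529174805)
 dark px
```

Run:
```python
from h import *
for n,(x,y,w,h),seed,gb in [('top',(405,160,80,90),(440,205),(285,215,70,50)),('scene',(90,215,110,105),(128,243),(262,225,90,65))]:
    d=pickle.load(open(n+'0.pkl','rb')); W=cloud(d); I=d['image'].astype(int)
    print(I[seed[1]-8:seed[1]+8:4,seed[0]-8:seed[0]+8:4].tolist())
    m=np.zeros((480,640),bool); m[y:y+h,x:x+w]=1
    m&=(np.ptp(I,axis=2)<30)&(W[...,2]>118)&(W[...,2]<175)
    q=W[m]; rng=np.random.default_rng(0); best=None
    for _ in range(500):
        a=q[rng.choice(len(q),3,False)]; nn=np.cross(a[1]-a[0],a[2]-a[0]); l=np.linalg.norm(nn)
        if l<100: continue
        nn/=l; i=abs((q-a[0])@nn)<2.0
        if best is None or i.sum()>best.sum(): best=i
    for _ in range(3):
        p=q[best]; c=p.mean(0); nn=np.linalg.svd(p-c,full_matrices=False)[2][2]; nn*=np.sign(nn[2]); best=abs((q-c)@nn)<2.5
    ex=np.array([1,0,0]); 
    print(n,len(q),best.sum(),'c',c,'n',nn,'tilt',np.degrees(np.arccos(nn[2])),'downdir',np.degrees(np.arctan2(nn[1],nn[0])))
    xa=-np.r_[nn[:2],0]; xa-=xa@nn*nn; xa/=np.linalg.norm(xa); ya=np.cross(nn,xa)
    R=cv2.minAreaRect(np.c_[(p-c)@xa,(p-c)@ya].astype(np.float32)); print(R, c+R[0][0]*xa+R[0][1]*ya)
    # grip
    x,y,w,h=gb; P=W[y:y+h,x:x+w].reshape(-1,3)
    a=P[(P[:,2]>58)&(P[:,2]<100)&(P[:,1]<105)]; print('grip',len(a),a.mean(0),np.percentile(a,[3,97],0))
    a=P[(P[:,2]>70)&(P[:,2]<80)&(P[:,1]<105)]; print('grip',len(a),a.mean(0),np.percentile(a,[3,97],0))
    im=cv2.cvtColor(d['image'],cv2.COLOR_RGB2BGR)
    np.save(n+'_n.npy',np.r_[c,nn])
```

```text
[[[97, 102, 100], [151, 131, 123], [194, 192, 188], [195, 191, 187]], [[95, 97, 94], [62, 54, 55], [200, 197, 192], [198, 196, 191]], [[103, 102, 99], [220, 221, 218], [193, 191, 186], [196, 194, 187]], [[61, 66, 62], [194, 192, 184], [202, 200, 196], [204, 201, 196]]]
top 1092 423 c [ 596.16911903 -275.57737829  139.43485053] n [-0.38354879  0.0977297   0.91833503] tilt 23.316123660210774 downdir 165.70500248256073
((2.2709503173828125, -0.6311798095703125), (110.27091217041016, 89.53034973144531), 88.76302337646484) [ 598.03419236 -276.70395339  140.33370163]
grip 48 [528.83076788  37.09033092  72.08238707] [[522.89852998  27.38244589  60.33686172]
 [537.08935127  46.50140569  80.3696997 ]]
grip 32 [529.06326211  37.13777415  74.05439824] [[522.77580286  27.40330872  70.13218083]
 [536.44795697  46.53656657  77.89231381]]
[[[184, 179, 176], [181, 176, 173], [184, 179, 176], [153, 150, 148]], [[183, 179, 175], [180, 175, 172], [183, 179, 176], [184, 179, 177]], [[164, 160, 157], [143, 138, 137], [184, 179, 176], [182, 178, 175]], [[188, 185, 182], [183, 179, 175], [184, 179, 176], [184, 179, 176]]]
scene 1609 802 c [ 601.83524206 -275.35375395  143.58220233] n [-0.37407708  0.11106602  0.92072291] tilt 22.9680039331249 downdir 163.46348871209688
((-2.6136512756347656, -0.24505615234375), (62.9785270690918, 91.92292022705078), 89.01970672607422) [ 599.45857823 -274.9037357   142.56231111]
grip 100 [532.45062105  38.36284859  69.92794954] [[523.05326869  28.11840201  58.78890147]
 [538.22068433  48.27093914  76.11521088]]
grip 64 [530.78277352  37.68718637  73.28531806] [[522.57095915  27.47286006  70.21726881]
 [537.29727893  47.8366407   76.83570789]]
```

```bash
cat >> h.py <<'E'
from scipy.spatial.transform import Rotation as Ro
def down(yaw): return Ro.from_euler('xyz',[np.pi,0,np.radians(yaw)])
def rel(p,R,p0=None,R0=None):
    s=ctrl.read_state()
    if p0 is None: p0=s['eef_pos']
    if R0 is None: R0=Ro.from_euler('xyz',s['tool_rot'])
    print('now',np.round(s['clock'],2),s['eef_pos'].round(1),np.degrees(s['tool_rot']).round(1),'F',s['force'].round(2),'w',round(s['width'],1))
    print('rel',R0.inv().apply(np.asarray(p)-p0).round(1),np.degrees((R0.inv()*R).as_rotvec()).round(2))
E
python3 - <<'E'
from h import *
rel([530.5,5,200],down(90))
E
```

```text
now 0.15 [153.  631.2 200.7] [-179.9    0.   166.4] F [-0.12 -0.03 -0.82] w 85.4
rel [-514.4 -519.6    1.5] [-7.000e-02  6.000e-02  7.637e+01]
```

```bash
python3 -m jog '-514.4 -519.6 0 0 0 76.4 -1; -514.4 -519.6 0 0 0 76.4 -1; -514.4 -519.6 0 0 0 76.4 -1; -514.4 -519.6 0 0 0 76.4 -1; -514.4 -519.6 0 0 0 76.4 -1; -514.4 -519.6 0 0 0 76.4 -1; -514.4 -519.6 0 0 0 76.4 -1; -514.4 -519.6 0 0 0 76.4 -1'
python3 -c "
from h import *
rel([530.5,5,200],down(90))"
```

```text
clock: 1.15
eef_pos: [412.0, 202.0, 201.5]
tool_rot: [3.141, -0.0, 1.569]
force: [1.0, 0.3, 0.6]
width: -0.1
now 1.15 [412.  202.  201.5] [180.   -0.   89.9] F [0.95 0.27 0.59] w -0.1
rel [-196.8  118.9    1.5] [ 0.02 -0.01 -0.11]
```

```bash
python3 -m jog '-197 119 0 0 0 0 -1; -197 119 0 0 0 0 -1; -197 119 0 0 0 0 -1; -197 119 0 0 0 0 -1; -197 119 50 0 0 0 -1; -197 119 110 0 0 0 -1; -197 119 120 0 0 0 -1'
python3 -c "
from h import *
d=grab('wrist');save(d,'w1.png')
rel([530.5,5,54],down(90))"
```

```text
clock: 2.02
eef_pos: [526.8, 6.5, 78.3]
tool_rot: [-3.134, 0.0, 1.57]
force: [-0.3, -0.3, -0.4]
width: 0.1
now 2.08 [528.2   6.4  79.2] [-179.7    0.    90. ] F [ 0.46  0.34 -0.26] w 0.4
rel [-1.4  2.4 25.2] [-0.3   0.02 -0.04]
```

View pics/w1.png

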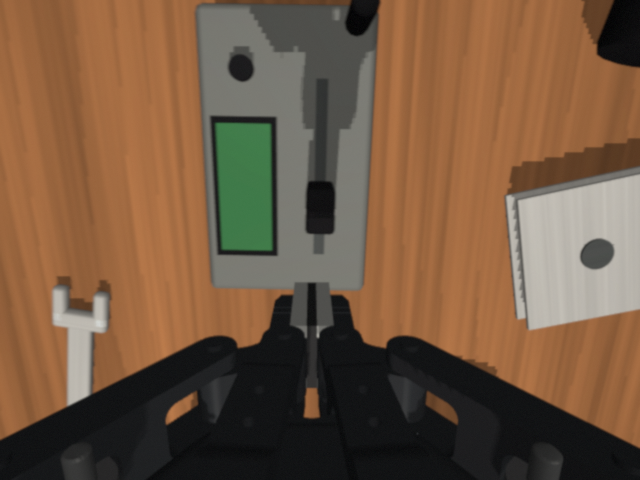

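The closed fingers (312,310) stand just behind the selector grip (320,205), and the slot runs ahead to the antenna (362,12). I'll go down, then push.

```bash
python3 -m jog '0 2 12 0 0 0 -1; 0 2.5 25 0 0 0 -1; 0 2.5 25 0 0 0 -1; 10 2.5 25 0 0 0 -1; 20 2.5 25 0 0 0 -1; 30 2.5 25 0 0 0 -1'
python3 -c "
from h import *
rel([530.5,61,54],down(90))"
```

```text
clock: 2.82
eef_pos: [532.9, 37.8, 56.7]
tool_rot: [3.141, -0.0, 1.571]
force: [-0.6, -0.6, 0.7]
width: 0.4
now 2.82 [532.9  37.8  56.7] [180.  -0.  90.] F [-0.61 -0.64  0.75] w 0.4
rel [23.2 -2.3  2.7] [ 0.03 -0.03  0.03]
```

```bash
python3 -m jog '8 -2 0 0 0 0 -1; 16 -2 0 0 0 0 -1; 20 -2 0 0 0 0 -1; 20 -2 0 0 0 0 -1'
python3 -c "
from h import *
d=grab('wrist');save(d,'w2.png')
rel([530.5,61,54],down(90))"
```

```text
clock: 3.32
eef_pos: [530.7, 56.7, 56.4]
tool_rot: [3.142, 0.0, 1.571]
force: [-0.1, -1.1, 0.1]
width: -0.1
now 3.38 [530.7  56.3  56.4] [180.   0.  90.] F [ 0.05 -0.44  0.43] w 0.1
rel [ 4.7 -0.2  2.4] [ 0.    0.02 -0.03]
```

View pics/w2.png

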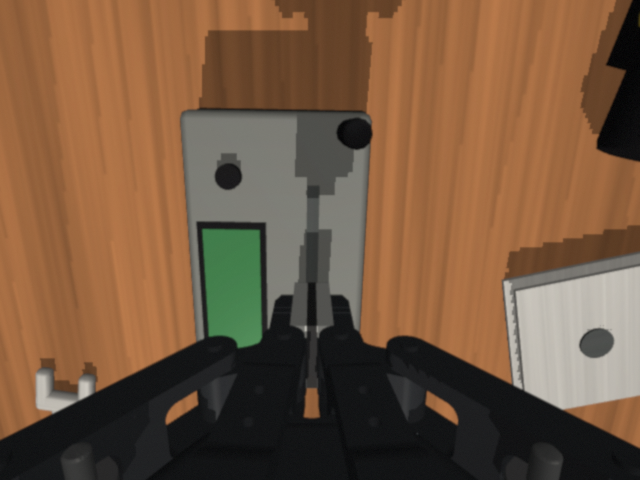

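```bash
python3 -c "
from h import *
o=[]
for n,(x,y,w,h) in [('scene',(250,190,110,110)),('top',(275,205,90,90))]:
    d=grab(n); im=cv2.cvtColor(d['image'],cv2.COLOR_RGB2BGR)[y:y+h,x:x+w]; o.append(cv2.resize(im,(400,400),interpolation=cv2.INTER_CUBIC))
cv2.imwrite('pics/c2.png',np.hstack(o))"
```

```text
(no output)
```

View pics/c2.png

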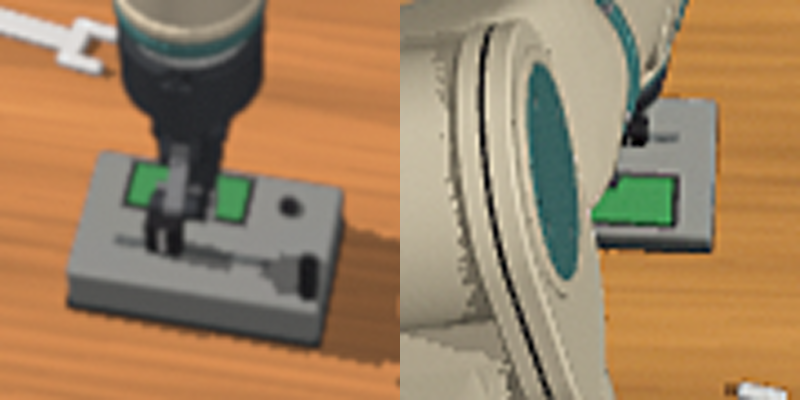

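```bash
python3 -c "
from h import *
d=grab('scene'); im=cv2.cvtColor(d['image'],cv2.COLOR_RGB2BGR); s=ctrl.read_state()
im=im[210:300,250:360]; im=cv2.resize(im,None,fx=7,fy=6.6,interpolation=cv2.INTER_CUBIC)
for p,c in [(s['eef_pos'],(0,0,255)),([530,37.5,73],(255,0,255)),([530,83,73],(0,255,255)),([546,124,79],(255,255,0))]:
    q=proj(d,p); print(q); cv2.circle(im,(int((q[0]-250)*7),int((q[1]-210)*6.6)),5,c,2)
cv2.imwrite('pics/c3.png',im)
W=cloud(d); P=W.reshape(-1,3); m=(P[:,0]>505)&(P[:,0]<556)&(P[:,1]>10)&(P[:,1]<110)&(P[:,2]>50)&(P[:,2]<70);a=P[m]
for z in range(50,70,5):
  b=a[(a[:,2]>=z)&(a[:,2]<z+5)];print(z,len(b),np.percentile(b,[3,97],0).round(1).tolist())
"
```

```text
[303.54712634 255.6654927 ]
[294.6916914  249.73445469]
[316.29200906 252.85877634]
[334.73865101 260.57544814]
50 11 [[531.7, 28.8, 50.6], [538.2, 48.5, 54.8]]
55 13 [[530.1, 28.0, 56.0], [539.7, 48.5, 59.8]]
60 20 [[529.2, 29.3, 60.1], [538.8, 48.3, 64.9]]
65 19 [[526.2, 28.2, 65.4], [538.9, 47.9, 69.8]]
```

View pics/c3.png

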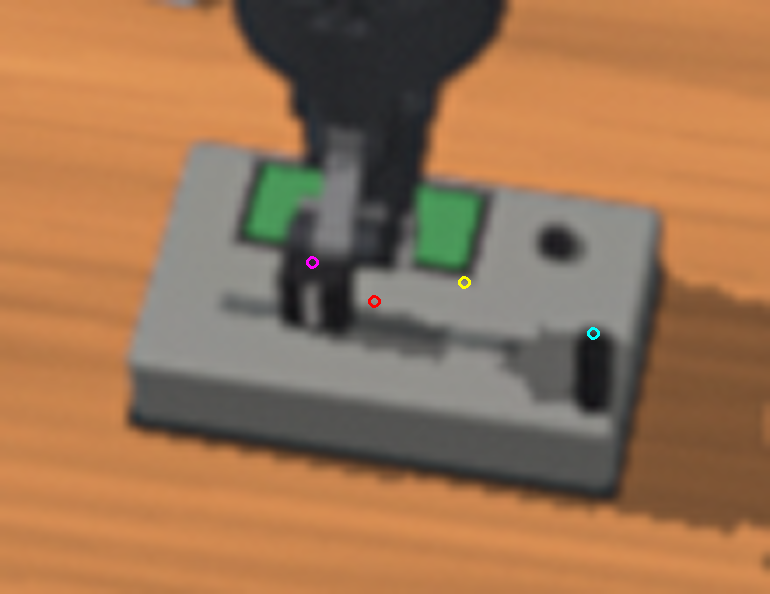

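```bash
cat >> h.py <<'E'
def wT(d,s):
    T=np.eye(4);T[:3,:3]=Ro.from_euler('xyz',s['tool_rot']).as_matrix();T[:3,3]=s['eef_pos'];return T@d['hand_eye']
def wproj(d,s,p):
    q=np.linalg.inv(wT(d,s))@np.r_[p,1]; return q[:2]/q[2]*f(d)+[d['cx'],d['cy']]
E
python3 -c "
from h import *
s=ctrl.read_state(); d=grab('wrist'); W=cloud(d,wT(d,s))
for n,p in [('tcp',s['eef_pos']),('grip0',[530,37.5,73]),('stop',[530,83,73]),('ant',[546,124,79]),('gaugecorner',[557.5,133.4,43]),('corner2',[467.5,133.4,43])]: print(n,wproj(d,s,p))
for uv in [(312,290),(312,296),(300,310),(312,330),(318,243),(318,260),(280,310),(250,170),(355,135),(290,290),(325,290)]: print(uv,W[uv[1],uv[0]].round(1))
d=grab('scene'); W=cloud(d)
for uv in [(298,240),(299,245),(299,248),(296,252),(305,246),(293,244)]: print(uv,W[uv[1],uv[0]].round(1))
"
```

```text
tcp [311.8582635  276.46032648]
grip0 [310.35627284 328.79234415]
stop [310.08913435 230.90392965]
ant [352.66144574 128.98286408]
gaugecorner [370.36359664 106.69452416]
corner2 [172.76472024 107.05729518]
(312, 290) [530.7  67.4  97.9]
(312, 296) [530.7  67.5 103.4]
(300, 310) [526.8  67.5 114. ]
(312, 330) [530.7  65.9 124. ]
(318, 243) [533.8  68.5  42.9]
(318, 260) [533.9  59.7  43.6]
(280, 310) [519.6  63.6 106.3]
(250, 170) [501.6 105.   44. ]
(355, 135) [546.9 121.8  79.1]
(290, 290) [519.4  43.2  43.2]
(325, 290) [535.5  67.1  97.3]
(298, 240) [581.   57.7 186.6]
(299, 245) [587.7  60.8 180.4]
(299, 248) [589.7  60.9 173.2]
(296, 252) [535.6  41.4  73.8]
(305, 246) [573.5  69.1 158.5]
(293, 244) [585.   48.6 176.7]
```

```bash
python3 -c "
from h import *
d=pickle.load(open('wrist0.pkl','rb')); W=cloud(d,d['hand_eye'])
m=W[...,2]<20; m&=(W[...,2]>-175)
P=W[m]
print('open: max z',P[:,2].max(), np.percentile(P[:,2],[50,90,99]))
i=np.argsort(P[:,2])[-8:];print(P[i].round(1))
d=grab('wrist');W=cloud(d,d['hand_eye']); 
for r in range(270,360,8): print(r,[W[r,c].round(0).tolist() for c in (300,306,312,320,326)])
"
```

```text
open: max z -42.60544564161347 [-104.77302967  -74.35890129  -49.40858369]
[[  2.8 -42.5 -42.9]
 [  5.6 -42.6 -42.9]
 [  6.8 -42.5 -42.9]
 [ -8.2  43.5 -42.8]
 [  3.   43.4 -42.8]
 [ -7.8  43.5 -42.8]
 [  3.4  43.4 -42.7]
 [  2.5  43.4 -42.6]]
270 [[-2.0, -6.0, 13.0], [-1.0, -3.0, 12.0], [-2.0, 0.0, 13.0], [-2.0, 4.0, 13.0], [-2.0, 7.0, 13.0]]
278 [[-6.0, -6.0, 12.0], [-6.0, -3.0, 12.0], [-6.0, 0.0, 12.0], [-6.0, 4.0, 14.0], [-7.0, 7.0, 14.0]]
286 [[11.0, -4.0, -38.0], [12.0, -2.0, -38.0], [12.0, -0.0, -39.0], [12.0, 3.0, -38.0], [11.0, 5.0, -38.0]]
294 [[11.0, -4.0, -45.0], [12.0, -2.0, -46.0], [11.0, -0.0, -45.0], [11.0, 3.0, -44.0], [12.0, 5.0, -46.0]]
302 [[12.0, -4.0, -52.0], [11.0, -2.0, -51.0], [11.0, -0.0, -51.0], [11.0, 3.0, -52.0], [12.0, 5.0, -52.0]]
310 [[12.0, -4.0, -58.0], [12.0, -2.0, -59.0], [11.0, -0.0, -58.0], [12.0, 3.0, -58.0], [11.0, 5.0, -57.0]]
318 [[12.0, -4.0, -63.0], [11.0, -2.0, -63.0], [12.0, -0.0, -63.0], [12.0, 2.0, -63.0], [11.0, 4.0, -63.0]]
326 [[11.0, -4.0, -68.0], [11.0, -2.0, -68.0], [11.0, -0.0, -68.0], [11.0, 2.0, -67.0], [11.0, 4.0, -67.0]]
334 [[12.0, -3.0, -74.0], [9.0, -2.0, -68.0], [8.0, -0.0, -67.0], [13.0, 2.0, -75.0], [12.0, 4.0, -74.0]]
342 [[13.0, -3.0, -79.0], [8.0, -2.0, -70.0], [5.0, -0.0, -67.0], [12.0, 2.0, -78.0], [13.0, 4.0, -79.0]]
350 [[12.0, -3.0, -82.0], [6.0, -2.0, -72.0], [3.0, -0.0, -68.0], [10.0, 2.0, -79.0], [12.0, 4.0, -82.0]]
358 [[12.0, -3.0, -85.0], [4.0, -2.0, -74.0], [1.0, -0.0, -68.0], [7.0, 2.0, -78.0], [12.0, 3.0, -86.0]]
```

```bash
python3 -c "
from h import *
for n in ['scene','top']:
  d=grab(n); W=cloud(d); P=W.reshape(-1,3)
  m=(P[:,0]>470)&(P[:,0]<600)&(P[:,1]>20)&(P[:,1]<100)&(P[:,2]>50)&(P[:,2]<170)
  print(n); print(P[m][np.argsort(P[m][:,2])][::6].round(0).tolist()[:60])
  print(proj(d,[530.7,67,94]),proj(d,[530.7,56,94]))
"
```

```text
scene
[[480.0, 62.0, 50.0], [537.0, 37.0, 52.0], [537.0, 32.0, 54.0], [535.0, 43.0, 55.0], [535.0, 34.0, 57.0], [537.0, 46.0, 59.0], [537.0, 29.0, 62.0], [536.0, 28.0, 64.0], [535.0, 41.0, 66.0], [536.0, 43.0, 68.0], [537.0, 46.0, 69.0], [525.0, 43.0, 70.0], [527.0, 40.0, 72.0], [529.0, 44.0, 72.0], [531.0, 47.0, 73.0], [533.0, 41.0, 73.0], [533.0, 30.0, 74.0], [535.0, 35.0, 75.0], [539.0, 30.0, 76.0], [530.0, 68.0, 91.0], [542.0, 58.0, 96.0], [542.0, 62.0, 100.0], [531.0, 68.0, 103.0], [538.0, 68.0, 116.0], [545.0, 67.0, 134.0], [544.0, 69.0, 137.0], [545.0, 59.0, 140.0], [549.0, 62.0, 141.0], [550.0, 58.0, 142.0], [545.0, 67.0, 144.0], [556.0, 69.0, 146.0], [546.0, 72.0, 150.0], [516.0, 74.0, 153.0], [546.0, 74.0, 154.0], [523.0, 74.0, 156.0], [516.0, 74.0, 157.0], [545.0, 72.0, 159.0], [547.0, 74.0, 162.0], [574.0, 69.0, 166.0], [546.0, 68.0, 169.0]]
[308.46637623 246.36553801] [303.16963954 245.60417947]
top
[[489.0, 53.0, 50.0], [492.0, 34.0, 52.0], [524.0, 27.0, 59.0], [536.0, 33.0, 68.0], [527.0, 33.0, 72.0], [529.0, 30.0, 72.0], [523.0, 38.0, 76.0]]
[315.42538733 230.22118663] [319.54376518 230.34277634]
```

The three cameras agree: the selector has not moved (grip at scene 295,252). The closed fingertips end at z ≈ 92 with the reported TCP at z = 56. The physical fingertips therefore lie about 36 mm behind the reported TCP, contrary to the description, and the fingers passed over the grip. I'll go back and lower by that offset.

```bash
python3 -m jog '-50 0 0 0 0 0 -1; -51 0 0 0 0 0 -1; -51 0 15 0 0 0 -1; -51 0 30 0 0 0 -1; -51 0 36 0 0 0 -1; -51 0 36 0 0 0 -1'
python3 -c "
from h import *
d=grab('wrist');save(d,'w3.png')
W=cloud(d,d['hand_eye'])
for r in range(278,292,2): print(r,[W[r,c].round(0).tolist() for c in (300,312,322)])
rel([530.5,61,16],down(90))"
```

```text
clock: 4.53
eef_pos: [530.0, 6.0, 19.4]
tool_rot: [-3.14, -0.0, 1.571]
force: [-1.1, -0.8, -0.8]
width: 0.0
278 [[21.0, -4.0, -54.0], [21.0, -0.0, -54.0], [21.0, 3.0, -55.0]]
280 [[8.0, -5.0, -23.0], [20.0, -0.0, -52.0], [21.0, 3.0, -54.0]]
282 [[12.0, -5.0, -35.0], [11.0, 0.0, -34.0], [11.0, 4.0, -34.0]]
284 [[11.0, -5.0, -35.0], [12.0, -0.0, -36.0], [12.0, 4.0, -37.0]]
286 [[12.0, -4.0, -39.0], [12.0, -0.0, -40.0], [11.0, 4.0, -37.0]]
288 [[12.0, -4.0, -40.0], [11.0, -0.0, -39.0], [12.0, 4.0, -41.0]]
290 [[12.0, -4.0, -43.0], [12.0, -0.0, -42.0], [11.0, 4.0, -41.0]]
now 4.58 [530.5   5.8  20. ] [-180.   -0.   90.] F [0.07 0.08 0.85] w -0.1
rel [55.2  0.   4. ] [-0.04 -0.    0.01]
```

View pics/w3.png

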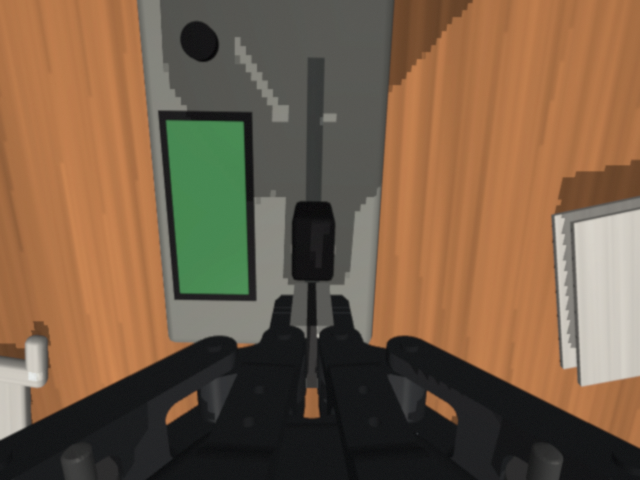

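The grip (313,240) is now directly ahead of the fingertips (312,285), which are at z ≈ 54. I'll push.

```bash
python3 -m jog '10 0 0 0 0 0 -1; 20 0 0 0 0 0 -1; 30 0 0 0 0 0 -1; 40 0 0 0 0 0 -1; 50 0 0 0 0 0 -1; 52 0 0 0 0 0 -1'
python3 -c "
from h import *
d=grab('wrist');save(d,'w4.png')
rel([530.5,61,16],down(90))"
```

```text
clock: 5.32
eef_pos: [530.6, 58.8, 20.4]
tool_rot: [-3.141, -0.001, 1.572]
force: [0.1, -2.0, 0.3]
width: -0.2
now 5.38 [530.3  58.6  20.3] [-180.   -0.   90.] F [-0.33 -0.3  -0.23] w 0.4
rel [2.4 0.2 4.3] [-0.04 -0.03  0.05]
```

View pics/w4.png

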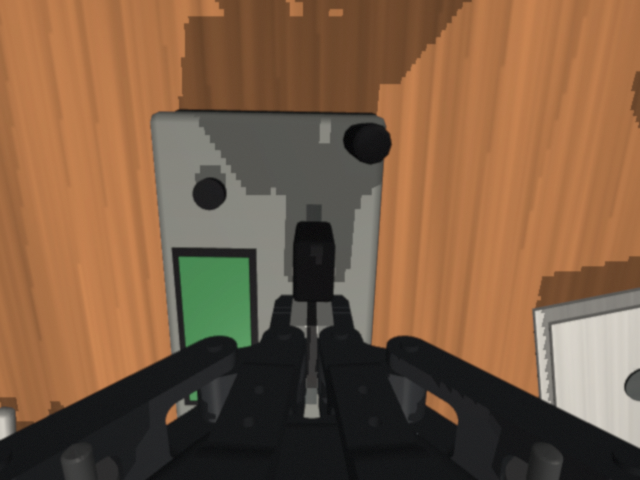

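The grip (314,262) has moved and the antenna is at (368,143). I'll push to the stop, watching the force.

```bash
python3 -m jog '2 0 0 0 0 0 -1; 4 0 0 0 0 0 -1; 4 0 0 0 0 0 -1'; python3 -m jog '2 0 0 0 0 0 -1; 3 0 0 0 0 0 -1; 3 0 0 0 0 0 -1'
```

```text
clock: 5.75
eef_pos: [530.1, 59.9, 20.3]
tool_rot: [-3.141, 0.001, 1.569]
force: [-0.6, -5.7, 1.4]
width: -0.1
clock: 6.12
eef_pos: [530.1, 60.0, 20.4]
tool_rot: [-3.141, 0.005, 1.567]
force: [-2.2, -10.6, 0.9]
width: 0.4
```

```bash
python3 -m jog '3 0 0 0 0 0 -1; -20 0 0 0 0 0 -1; -20 0 -50 0 0 0 -1; -20 0 -110 0 0 0 1;-20 0 -120 0 0 0 1'
python3 -c "
from h import *
d=grab('wrist');save(d,'w5.png')
s=ctrl.read_state()
W=cloud(d,wT(d,s));P=W.reshape(-1,3)
m=(P[:,0]>515)&(P[:,0]<545)&(P[:,1]>20)&(P[:,1]<105)&(P[:,2]>67)&(P[:,2]<80);a=P[m]
print(len(a),a.mean(0),np.percentile(a,[2,98],0))
m=(P[:,0]>535)&(P[:,0]<565)&(P[:,1]>105)&(P[:,1]<145)&(P[:,2]>74)&(P[:,2]<85);a=P[m]
print(len(a),a.mean(0),np.percentile(a,[2,98],0))
rel([474.4,300.1,140],down(75))"
```

```text
clock: 6.75
eef_pos: [533.3, 45.3, 144.0]
tool_rot: [3.135, -0.002, 1.571]
force: [-0.6, 0.0, 0.2]
width: 36.1
773 [530.24176022  83.31031586  72.71592041] [[523.68757282  72.55600548  70.6224546 ]
 [536.89093615  93.62871517  74.19799353]]
329 [546.68655803 123.42741276  78.21418187] [[541.4026628  118.48022817  76.33132652]
 [551.84579361 128.52253072  79.7626012 ]]
now 6.8 [532.6  45.5 143.3] [ 1.797e+02 -1.000e-01  9.000e+01] F [ 0.25 -0.22  1.  ] w 43.6
rel [254.6 -58.1   3.5] [ 0.28 -0.15 15.02]
```

View pics/w5.png

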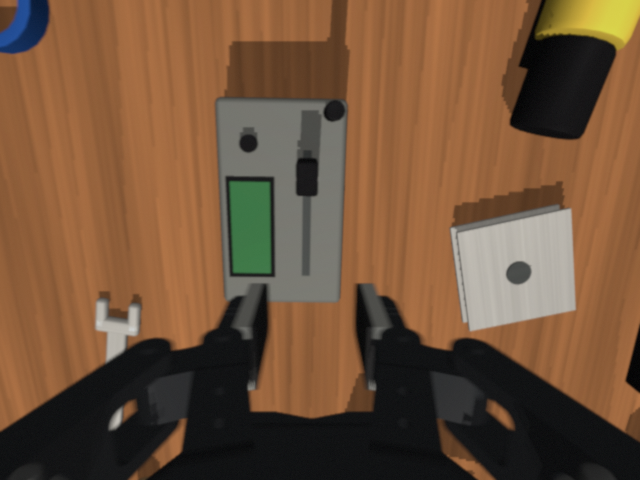

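The selector (307,177) is at the end of its slot. Its measured centre is y = 83.3 with the antenna at y = 123.4, x +16.4, which matches the stop. Next I'll go to the stand for a close look.

```bash
python3 -m jog '195 -74 -20 0 0 15 1; 195 -74 -20 0 0 15 1; 195 -74 -20 0 0 15 1; 195 -74 -20 0 0 15 1; 195 -74 -20 0 0 15 1'
python3 -c "
from h import *
s=ctrl.read_state();d=grab('wrist');save(d,'w6.png')
W=cloud(d,wT(d,s));P=W.reshape(-1,3);I=d['image'].reshape(-1,3).astype(int)
m=(abs(P[:,2]-55)<5)&(np.hypot(P[:,0]-474,P[:,1]-300)<110);print('stand',cv2.minAreaRect(P[m,:2].astype(np.float32)),np.median(P[m,2]))
for lo,hi in [(70,100),(100,120),(120,130),(132,142)]:
  m=(P[:,2]>lo)&(P[:,2]<hi)&(np.hypot(P[:,0]-474,P[:,1]-300)<28);a=P[m];print(lo,len(a),a.mean(0).round(1),cv2.minEnclosingCircle(a[:,:2].astype(np.float32)))
rel([474.4,300.1,140],down(75))
W=cloud(d,d['hand_eye']);m=(W[...,2]>-170)&(W[...,2]<-20)&(abs(W[...,0])<15)&(abs(W[...,1])<70);Q=W[m];print(np.sort(Q[:,2])[-30:].round(1))
"
```

```text
clock: 7.42
eef_pos: [454.7, 241.8, 158.9]
tool_rot: [-3.139, 0.001, 1.314]
force: [0.1, -0.2, -0.0]
width: 85.3
stand ((474.4135437011719, 300.09765625), (160.7254180908203, 70.33745574951172), 75.4816665649414) 55.25702777525606
70 0 [nan nan nan] ((0.0, 0.0), 0.0)
100 0 [nan nan nan] ((0.0, 0.0), 0.0)
120 23 [472.  304.1 129.6] ((474.2862548828125, 299.89093017578125), 12.145607948303223)
132 1813 [474.3 300.2 136.1] ((474.3527526855469, 300.0504150390625), 11.853806495666504)
now 7.48 [455.8 239.6 159.2] [-1.799e+02  1.000e-01  7.510e+01] F [ 0.1 -0.6  0.7] w 85.3
rel [63.3  2.5 19.1] [-0.08  0.1   0.08]
[-43.6 -43.6 -43.5 -43.5 -43.5 -43.5 -43.5 -43.4 -43.4 -43.4 -43.3 -43.3
 -43.3 -43.3 -43.3 -43.3 -43.3 -43.2 -43.2 -43.2 -43.2 -43.2 -43.1 -43.
 -42.9 -42.9 -42.9 -42.8 -42.7 -42.2]<string>:7: RuntimeWarning: Mean of empty slice.
  ret = um.true_divide(
```

View pics/w6.png

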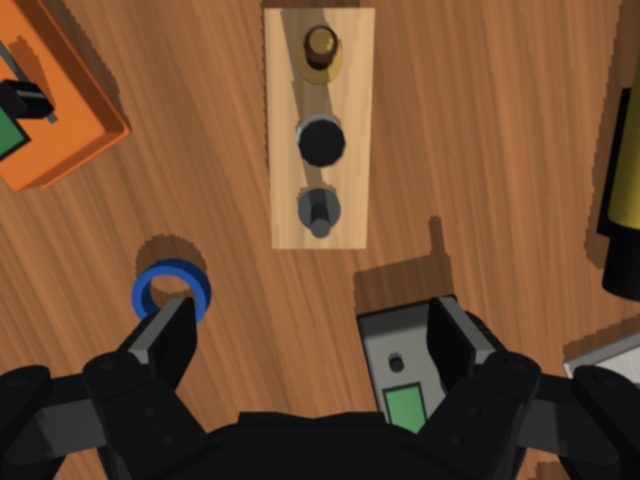

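The close view shows three tools in the stand: scraper (320,45), probe (321,140) and punch (320,215). The probe is the 24 mm circle with its top at z = 136, the thickest and tallest, centred at (474.4, 300.1). I'll move over it.

```bash
python3 -m jog '63.3 2 0 0 0 0.1 1; 63.3 2 0 0 0 0.1 1;63.3 2 0 0 0 0.1 1'
python3 -c "
from h import *
rel([474.35,300.05,49],down(75.1))"
```

```text
clock: 7.85
eef_pos: [475.4, 297.9, 159.6]
tool_rot: [-3.141, 0.002, 1.305]
force: [0.2, -1.0, -0.7]
width: 85.3
now 7.85 [475.4 297.9 159.6] [-1.80e+02  1.00e-01  7.48e+01] F [ 0.18 -1.   -0.67] w 85.3
rel [  2.   -1.5 110.6] [-0.03  0.13 -0.35]
```

```bash
python3 -m jog '1 -1 30 0 0 0 1; 1 -1 60 0 0 0 1; 1 -1 60 0 0 0 1'
python3 -c "
from h import *
s=ctrl.read_state();d=grab('wrist');save(d,'w7.png')
for i in range(3): rel([474.35,300.05,49],down(75.1)); grab('wrist')"
```

```text
clock: 8.22
eef_pos: [473.0, 298.2, 98.7]
tool_rot: [-3.138, 0.004, 1.304]
force: [0.5, -0.2, 0.8]
width: 85.2
now 8.28 [474.3 299.  100.1] [-1.799e+02  1.000e-01  7.470e+01] F [ 0.82 -0.06  1.11] w 85.3
rel [ 1.1 -0.1 51.1] [-0.06  0.13 -0.39]
now 8.32 [475.1 299.8 101. ] [180.    0.   74.7] F [ 0.55 -0.75 -0.13] w 85.5
rel [ 0.1 -0.8 52. ] [ 0.03  0.02 -0.37]
now 8.38 [475.4 300.4 101.5] [179.9  -0.   74.8] F [ 0.32  0.64 -0.67] w 85.6
rel [-0.7 -1.  52.5] [ 0.07 -0.04 -0.33]
```

View pics/w7.png

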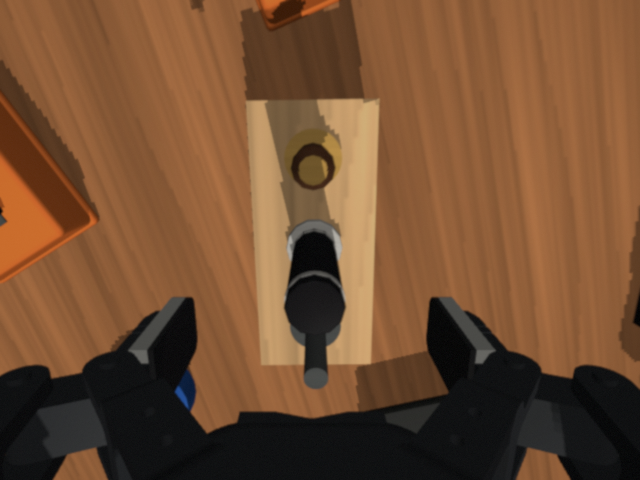

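The probe top (315,303) is centred between the fingers (180 and 450). I'll lower and close.

```bash
python3 -m jog '-0.5 -0.8 25 0 0 0 1; -0.5 -0.8 52 0 0 0 1; -0.5 -0.8 52 0 0 0 1; -0.5 -0.8 52 0 0 0 1'
python3 -m jog '0 0 0 0 0 0 -1;0 0 0 0 0 0 -1;0 0 0 0 0 0 -1;0 0 0 0 0 0 -1;0 0 0 0 0 0 -1;0 0 0 0 0 0 -1;0 0 0 0 0 0 -1;0 0 0 0 0 0 -1'
python3 -c "
from h import *
d=grab('wrist');save(d,'w8.png')
rel([474.35,300.05,49],down(75.1))"
```

```text
clock: 8.93
eef_pos: [474.5, 301.3, 49.8]
tool_rot: [3.14, -0.001, 1.307]
force: [-0.2, 0.2, 0.6]
width: 85.5
clock: 9.93
eef_pos: [473.8, 301.2, 48.7]
tool_rot: [3.141, -0.001, 1.307]
force: [-0.2, 0.7, 5.1]
width: 22.6
now 9.98 [473.8 301.2  48.8] [180.   -0.   74.9] F [-1.01 -0.62  4.8 ] w 22.6
rel [-1.   0.8 -0.2] [ 0.02 -0.03 -0.23]
```

View pics/w8.png

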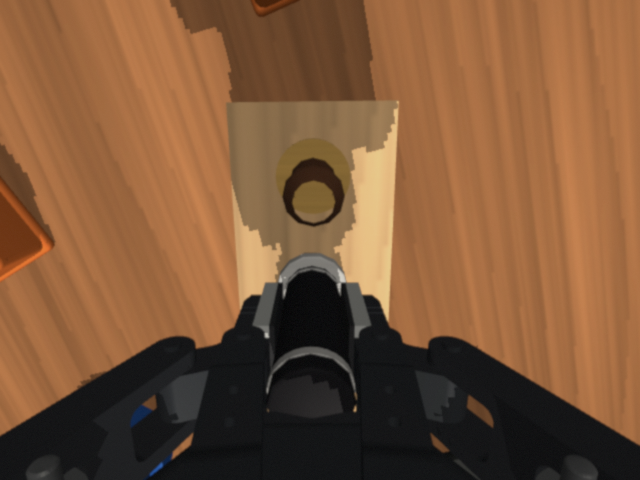

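The probe is held between the pads, with the opening at 22.6 mm. I'll lift it.

```bash
python3 -m jog '0 0 -15 0 0 0 -1; 0 0 -35 0 0 0 -1; 0 0 -65 0 0 0 -1; 0 0 -110 0 0 0 -1; 0 0 -160 0 0 0 -1; 0 0 -160 0 0 0 -1; 0 0 -160 0 0 0 -1'
python3 -c "
from h import *
o=[]
d=grab('wrist');save(d,'w9.png')
d=grab('scene');im=cv2.cvtColor(d['image'],cv2.COLOR_RGB2BGR)[130:300,340:520];cv2.imwrite('pics/s9.png',cv2.resize(im,None,fx=3.5,fy=3.5))
W=cloud(d);s=ctrl.read_state();e=s['eef_pos']
P=W.reshape(-1,3);P=P[(np.hypot(P[:,0]-e[0],P[:,1]-e[1])<60)&(P[:,2]>90)&(P[:,2]<260)];P=P[np.argsort(P[:,2])]
print(P[::12].round(0).tolist()[:40])
rel([474.35,300.05,49],down(75.1))"
```

```text
clock: 10.85
eef_pos: [472.5, 301.0, 208.1]
tool_rot: [-3.14, 0.001, 1.307]
force: [-0.2, 0.3, -1.6]
width: 22.6
[[492.0, 343.0, 90.0], [491.0, 342.0, 96.0], [495.0, 345.0, 99.0], [491.0, 342.0, 103.0], [490.0, 342.0, 105.0], [494.0, 352.0, 107.0], [493.0, 352.0, 109.0], [493.0, 353.0, 110.0], [493.0, 349.0, 111.0], [493.0, 353.0, 113.0], [475.0, 299.0, 170.0], [480.0, 296.0, 183.0], [483.0, 299.0, 187.0], [482.0, 295.0, 191.0], [477.0, 307.0, 194.0], [479.0, 303.0, 199.0], [479.0, 296.0, 203.0], [483.0, 308.0, 215.0], [464.0, 288.0, 217.0], [488.0, 298.0, 218.0], [485.0, 291.0, 219.0], [483.0, 305.0, 220.0], [472.0, 286.0, 221.0], [486.0, 309.0, 222.0], [476.0, 291.0, 223.0], [483.0, 306.0, 226.0], [490.0, 301.0, 237.0], [492.0, 306.0, 243.0], [493.0, 289.0, 247.0], [496.0, 298.0, 250.0], [485.0, 288.0, 252.0], [495.0, 291.0, 256.0], [496.0, 295.0, 258.0]]
now 10.95 [472.2 300.7 207.1] [-1.799e+02  1.000e-01  7.490e+01] F [-0.12 -0.55 -1.61] w 22.5
rel [  0.3   2.6 158.1] [-0.13  0.13 -0.22]
```

View pics/s9.png

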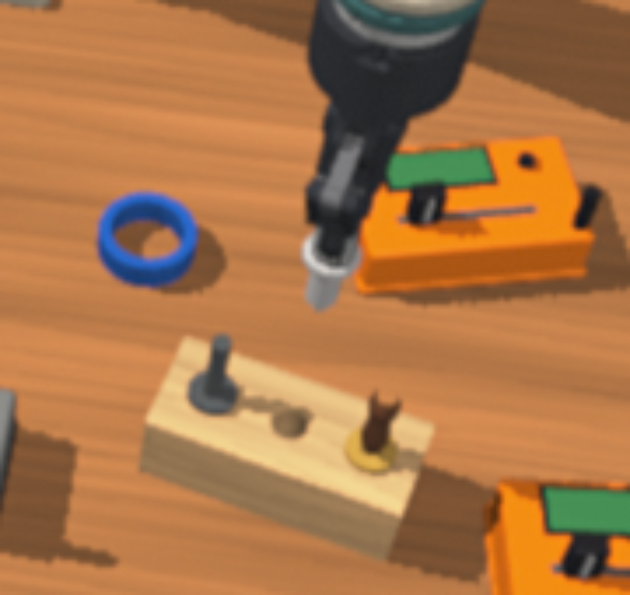

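View pics/w9.png

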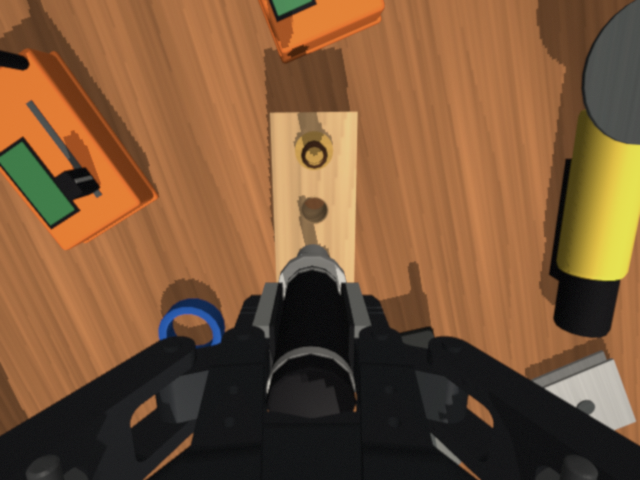

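The probe hangs straight in the gripper, and its hole in the stand (290,422 in the crop) is empty. Now I'll work out the approach pose over the ring, square to the plate.

```bash
cat >> h.py <<'E'
def square(n,yaw):
    z=-np.asarray(n)/np.linalg.norm(n); x=np.array([np.cos(np.radians(yaw)),np.sin(np.radians(yaw)),0]); x-=x@z*z; x/=np.linalg.norm(x)
    return Ro.from_matrix(np.c_[x,np.cross(z,x),z])
E
python3 -c "
from h import *
d=grab('wrist');W=cloud(d,d['hand_eye']);P=W.reshape(-1,3)
m=(abs(P[:,0])<25)&(abs(P[:,1])<25)&(P[:,2]>-30)&(P[:,2]<60);P=P[m]
for lo in range(-24,50,4):
  a=P[(P[:,2]>=lo)&(P[:,2]<lo+4)]
  if len(a)>3: print(lo,len(a),a.mean(0).round(1),np.percentile(a[:,1],[2,98]).round(1),a[:,0].max().round(1))
n=np.array([-.379,.104,.9195]);n/=np.linalg.norm(n)
ring=np.array([580.4,-270.3,133.8])
rel(ring+n*150,square(n,65))
"
```

```text
-24 186 [  8.6   0.2 -22.1] [-10.5  10.6] 11.1
-20 229 [  8.   -0.4 -18.3] [-11.9  11.5] 11.6
-16 643 [  8.9   0.2 -12.8] [-13.4  13.3] 14.8
-12 371 [ 10.3  -0.7 -10.9] [-13.9  14.1] 14.9
-8 30 [11.5 -1.5 -7.5] [-13.8  14.4] 14.4
12 28 [ 7.6  0.3 14.4] [-3.5  4.5] 8.4
16 66 [ 7.1  0.4 18.1] [-6.1  6.6] 8.2
20 62 [ 6.6  0.2 22.1] [-7.2  7.8] 8.4
24 58 [ 6.   0.4 25.8] [-8.   8.5] 8.1
now 11.0 [472.3 300.7 207. ] [-1.799e+02  1.000e-01  7.490e+01] F [ 0.23  0.28 -2.24] w 22.7
rel [-522.9  194.2  -63.9] [-23.21   1.89   9.02]
```

```bash
python3 -m jog '-100 40 -60 0 0 0 -1; -200 80 -60 0 0 0 -1; -523 194 -64 -10 1 4 -1; -523 194 -64 -23.2 1.9 9 -1; -523 194 -64 -23.2 1.9 9 -1; -523 194 -64 -23.2 1.9 9 -1; -523 194 -64 -23.2 1.9 9 -1; -523 194 -64 -23.2 1.9 9 -1'
python3 -c "
from h import *
n=np.array([-.379,.104,.9195]);n/=np.linalg.norm(n)
ring=np.array([580.4,-270.3,133.8])
rel(ring+n*150,square(n,65))
"
```

```text
clock: 12.0
eef_pos: [516.6, -165.1, 266.5]
tool_rot: [2.743, -0.063, 1.162]
force: [0.3, 0.6, -0.9]
width: 22.9
now 12.0 [ 516.6 -165.1  266.5] [157.2  -3.6  66.6] F [ 0.28  0.55 -0.92] w 22.9
rel [-79.   42.7   6.9] [-0.09 -0.15  0.03]
```

```bash
python3 -m jog '-79 42 7 0 0 0 -1; -79 42 7 0 0 0 -1; -79 42 7 0 0 0 -1; -79 42 7 0 0 0 -1'
cat > meas.py <<'E'
from h import *
import sys
s=ctrl.read_state();d=grab('wrist');save(d,sys.argv[1]);pickle.dump((s,d),open('wm.pkl','wb'))
W=cloud(d,wT(d,s));I=d['image'].astype(int)
n0=np.array([-.379,.104,.9195]);n0/=np.linalg.norm(n0)
C=np.array([599,-275.5,142.]);
xa=-np.r_[n0[:2],0]; xa-=xa@n0*n0; xa/=np.linalg.norm(xa); ya=np.cross(n0,xa)
D=W-C; m=(abs(D@xa)<46)&(abs(D@ya)<34)&(abs(D@n0)<8)&(np.ptp(I,axis=2)<30)
q=W[m]
for _ in range(4):
    c=q.mean(0);nn=np.linalg.svd(q-c,full_matrices=False)[2][2];nn*=np.sign(nn[2]);r=(q-c)@nn;q=q[abs(r)<2.5*r.std()]
print('plate',m.sum(),len(q),c.round(1),nn.round(4),'tilt',np.degrees(np.arccos(nn[2])).round(2),'res',r.std().round(2))
# ring: dark comps on plate; rays onto plane
pl=(abs((W-c)@nn)<3)&m
dark=(pl&(I.max(2)<110)).astype(np.uint8)
N,L,S,Ce=cv2.connectedComponentsWithStats(dark,connectivity=8)
T=wT(d,s);F=f(d)
for j in range(1,N):
    if S[j,4]<15: continue
    v,u=np.nonzero(L==j); ray=np.c_[(u-d['cx'])/F,(v-d['cy'])/F,np.ones(len(u))]@T[:3,:3].T; o=T[:3,3]
    t=((c-o)@nn)/(ray@nn); X=o+ray*t[:,None]
    e=np.cross(nn,[0,0,1]);e/=np.linalg.norm(e);g=np.cross(nn,e)
    (a,b),rad=cv2.minEnclosingCircle(np.c_[(X-c)@e,(X-c)@g].astype(np.float32))
    ctr=c+a*e+b*g
    print('comp',S[j].tolist(),Ce[j].round(0),'ctr',ctr.round(1),'r',round(rad,1),'in tool',Ro.from_euler('xyz',s['tool_rot']).inv().apply(ctr-s['eef_pos']).round(1))
R=Ro.from_euler('xyz',s['tool_rot']);print('angle tool/n',np.degrees(np.arccos(-R.apply([0,0,1])@nn)).round(2))
E
python3 meas.py w10.png; python3 -c "
from h import *
n=np.array([-.379,.104,.9195]);n/=np.linalg.norm(n)
rel(np.array([580.4,-270.3,133.8])+n*150,square(n,65))"
```

```text
clock: 12.5
eef_pos: [522.8, -252.5, 271.2]
tool_rot: [2.744, -0.064, 1.161]
force: [-0.3, -0.4, -0.9]
width: 22.5
plate 7252 7031 [ 598.5 -275.3  141.6] [-0.3792  0.1065  0.9192] tilt 23.2 res 0.7
comp [357, 197, 19, 19, 78] [366. 206.] ctr [ 619.3 -282.6  151. ] r 9.9 in tool [  3.2  46.  150.1]
comp [302, 199, 30, 29, 150] [317. 213.] ctr [ 581.9 -271.8  134.4] r 12.6 in tool [ -2.9   4.1 150.2]
angle tool/n 0.35
now 12.55 [ 523.2 -251.9  271.4] [157.2  -3.7  66.6] F [ 0.55  0.67 -1.79] w 22.8
rel [-2.4  1.5  0.1] [-0.1  -0.2   0.04]
```

View pics/w10.png

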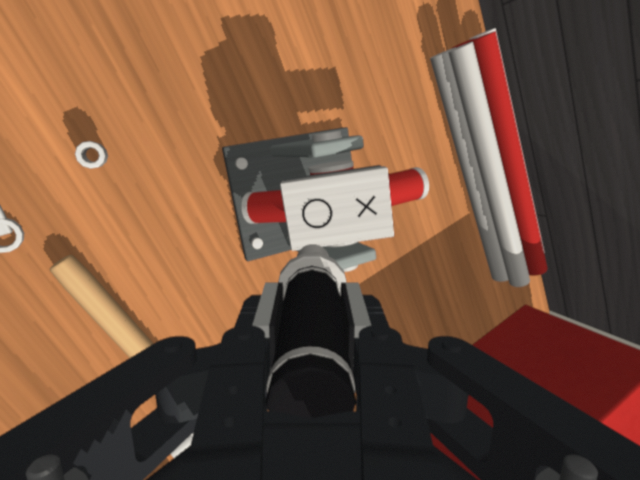

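The ring is at (317,213) with radius 12.6 mm, and the cross at (366,206). The probe is within 0.35° of square. I'll approach to about 25 mm above the plate.

```bash
python3 -m jog '-1.5 3 40 0 0 0 -1; -1.5 3 70 0 0 0 -1; -1.5 3 85 0 0 0 -1; -1.5 3 85 0 0 0 -1; -1.5 3 85 0 0 0 -1'
python3 meas.py w11.png
python3 -c "
from h import *
for i in range(3): print(ctrl.read_state()['eef_pos'].round(1)); grab('wrist')
s,d=pickle.load(open('wm.pkl','rb'))
W=cloud(d,d['hand_eye']);P=W.reshape(-1,3)
m=(abs(P[:,0])<25)&(abs(P[:,1])<20)&(P[:,2]>-30)&(P[:,2]<60);P=P[m]
for lo in range(-24,50,4):
  a=P[(P[:,2]>=lo)&(P[:,2]<lo+4)]
  if len(a)>3: print(lo,len(a),a.mean(0).round(1),np.percentile(a[:,1],[2,98]).round(1),a[:,0].max().round(1))
"
```

```text
clock: 13.18
eef_pos: [558.1, -265.0, 196.4]
tool_rot: [2.74, -0.063, 1.161]
force: [-0.8, -0.3, -1.4]
width: 22.3
plate 10909 10479 [ 602.4 -273.   142.9] [-0.3793  0.1079  0.919 ] tilt 23.22 res 0.63
comp [362, 216, 26, 27, 163] [375. 229.] ctr [ 619.  -282.9  150.9] r 10.5 in tool [ 5.  40.  66.9]
comp [290, 220, 39, 34, 220] [307. 232.] ctr [ 581.8 -271.9  134.3] r 12.8 in tool [-0.8 -1.7 66.8]
angle tool/n 0.32
[ 558.2 -265.1  196.7]
[ 558.2 -265.2  196.7]
[ 558.1 -265.1  196.6]
-24 180 [  8.5  -0.2 -22. ] [-11.1  10.5] 11.7
-20 222 [  7.9  -0.4 -18.4] [-12.   11.4] 11.5
-16 707 [  8.9  -0.  -12.8] [-13.7  13.6] 14.9
-12 318 [ 10.3  -0.1 -10.7] [-14.1  14.2] 14.9
-8 17 [12.2 -1.1 -7.7] [-11.7  11.3] 14.2
12 27 [ 7.5  0.4 14.3] [-3.2  4.6] 8.1
16 64 [ 6.9  0.4 17.9] [-6.2  6.7] 8.1
20 71 [ 6.4  0.1 22. ] [-7.4  7.8] 8.2
24 56 [ 6.4  0.4 25.7] [-7.4  8.2] 8.2
```

View pics/w11.png

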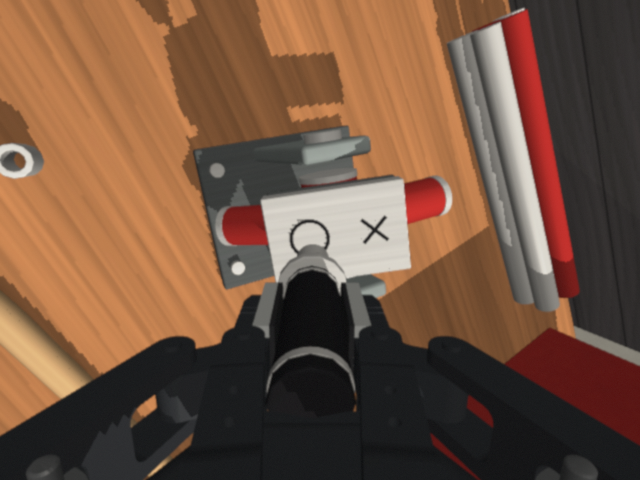

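The tip is just above the ring (309,238), and needs 0.2, -2.0 mm sideways and 27 mm to contact. I'll go in gently.

```bash
python3 -m jog '0 -2 10 0 0 0 -1; 0 -2 18 0 0 0 -1; 0 -2 23 0 0 0 -1; 0 -2 23 0 0 0 -1; 0 -2 23 0 0 0 -1; 0 -2 23 0 0 0 -1'
python3 meas.py w12.png
python3 -c "
from h import *
n=np.array([-.379,.107,.919])
for i in range(6): s=ctrl.read_state();print(s['eef_pos'].round(1),s['force'].round(2),(s['force']@n).round(2)); grab('wrist')
for nm,(x,y,w,h) in [('scene',(80,180,120,120))]:
    d=grab(nm); im=cv2.cvtColor(d['image'],cv2.COLOR_RGB2BGR)[y:y+h,x:x+w];cv2.imwrite('pics/s12.png',cv2.resize(im,(600,600),interpolation=cv2.INTER_CUBIC))"
```

```text
clock: 14.12
eef_pos: [565.0, -266.7, 173.8]
tool_rot: [2.741, -0.063, 1.16]
force: [-0.2, -0.6, -0.9]
width: 22.6
plate 12331 11796 [ 604.4 -272.5  143.7] [-0.3795  0.1071  0.919 ] tilt 23.22 res 0.62
comp [371, 225, 29, 30, 209] [385. 240.] ctr [ 618.9 -282.9  151. ] r 10.6 in tool [ 5.2 42.4 43.2]
comp [292, 229, 44, 30, 255] [312. 240.] ctr [ 582.  -271.8  134.4] r 12.9 in tool [-0.4  0.8 43.2]
angle tool/n 0.27
[ 565.  -266.7  173.8] [-0.7   0.64 -2.55] -2.01
[ 565.  -266.6  173.8] [-0.16  0.22 -1.69] -1.47
[ 565.  -266.6  173.8] [-0.17 -0.31 -2.02] -1.82
[ 565.  -266.6  173.7] [ 0.57 -0.72 -2.07] -2.19
[ 565.  -266.6  173.7] [ 0.09 -0.44 -1.57] -1.53
[ 564.9 -266.6  173.6] [-1.04 -0.02 -1.71] -1.18
```

View pics/s12.png

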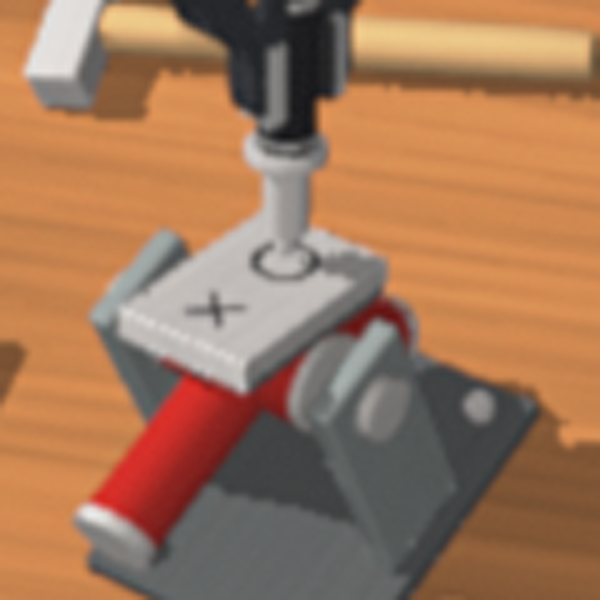

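View pics/w12.png

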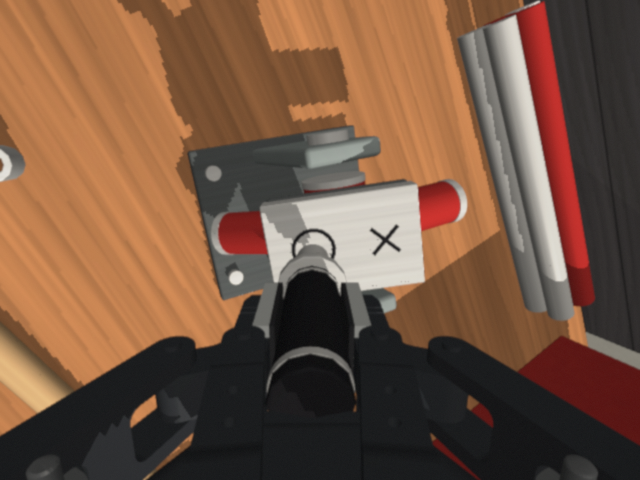

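The tip stands centred in the ring in both views, about 3.4 mm above the plate. I'll press in small steps.

```bash
cat > fr.py <<'E'
from h import *
n=np.array([-.379,.107,.919]);a=[]
for i in range(8): s=ctrl.read_state();a.append(np.r_[s['eef_pos'],s['force']@n,s['force']]); grab('wrist')
print(s['clock'],np.mean(a,0).round(2),np.std(a,0).round(2)[3],s['width'])
E
python3 -m jog '0 0 1.5 0 0 0 -1; 0 0 3 0 0 0 -1; 0 0 4 0 0 0 -1; 0 0 5 0 0 0 -1; 0 0 5 0 0 0 -1'; python3 fr.py
```

```text
clock: 15.15
eef_pos: [566.8, -267.1, 168.9]
tool_rot: [2.741, -0.063, 1.16]
force: [-1.1, 0.4, 0.0]
width: 22.6
15.5 [ 5.6679e+02 -2.6712e+02  1.6898e+02  2.7000e-01 -6.9000e-01  2.5000e-01
 -1.0000e-02] 0.38 22.64740709615752
```

```bash
python3 -m jog '0 0 1 0 0 0 -1; 0 0 2 0 0 0 -1; 0 0 3 0 0 0 -1; 0 0 3 0 0 0 -1; 0 0 3 0 0 0 -1'; python3 fr.py; python3 meas.py w13.png; python3 -c "
from h import *
x,y,w,h=80,180,120,120
d=grab('scene'); im=cv2.cvtColor(d['image'],cv2.COLOR_RGB2BGR)[y:y+h,x:x+w];cv2.imwrite('pics/s13.png',cv2.resize(im,(600,600),interpolation=cv2.INTER_CUBIC))
s,d=pickle.load(open('wm.pkl','rb'))
W=cloud(d,d['hand_eye']);P=W.reshape(-1,3)
m=(abs(P[:,0])<25)&(abs(P[:,1])<20)&(P[:,2]>-30)&(P[:,2]<60);P=P[m]
for lo in range(-24,50,4):
  a=P[(P[:,2]>=lo)&(P[:,2]<lo+4)]
  if len(a)>3: print(lo,len(a),a.mean(0).round(1),np.percentile(a[:,1],[2,98]).round(1),a[:,0].max().round(1))"
```

```text
clock: 16.18
eef_pos: [568.0, -267.4, 166.2]
tool_rot: [2.741, -0.063, 1.16]
force: [-1.3, 0.9, 1.5]
width: 22.9
16.525 [ 567.96 -267.44  166.21    1.54   -1.18    0.64    1.11] 0.58 22.68445154048169
plate 12881 12283 [ 605.  -272.3  144. ] [-0.3792  0.1076  0.919 ] tilt 23.21 res 0.62
comp [373, 229, 31, 30, 223] [388. 243.] ctr [ 619.1 -282.7  151. ] r 10.7 in tool [ 5.4 42.7 35. ]
comp [291, 232, 46, 28, 275] [311. 243.] ctr [ 582.  -271.5  134.4] r 12.9 in tool [-0.2  1.  35. ]
angle tool/n 0.31
-24 175 [  8.5  -0.4 -22. ] [-10.5  10.7] 11.1
-20 222 [  8.   -0.2 -18.4] [-12.   11.6] 11.4
-16 722 [  8.9   0.1 -12.9] [-13.7  13.7] 14.9
-12 306 [ 10.7  -0.5 -10.7] [-14.2  13.5] 14.8
-8 19 [11.7 -0.4 -7.6] [-12.   13.6] 14.3
12 34 [ 7.6  0.  14.5] [-4.4  3.8] 8.3
16 61 [ 6.9  0.5 18. ] [-6.2  6.8] 8.2
20 62 [ 6.6  0.4 21.8] [-7.2  7.8] 8.2
24 61 [ 6.3  0.2 25.6] [-7.5  8.2] 8.0
32 3140 [10.8 -0.  34.9] [-19.5  19.5] 25.0
36 238 [13.2 -0.2 36.3] [-19.2  19.4] 25.0
```

View pics/s13.png

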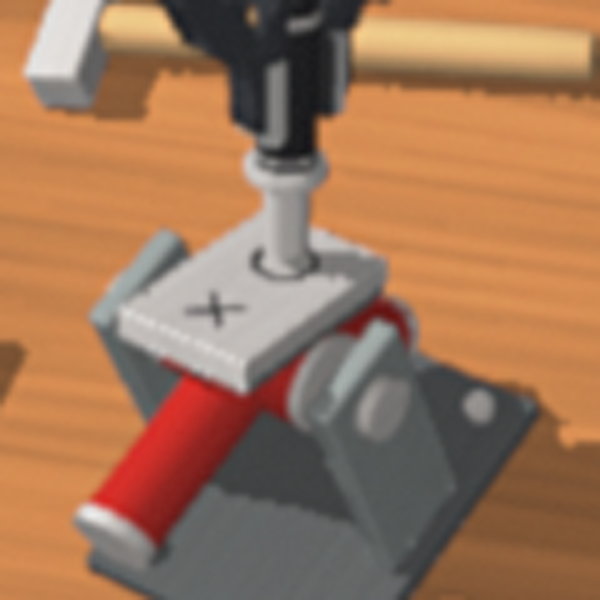

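View pics/w13.png

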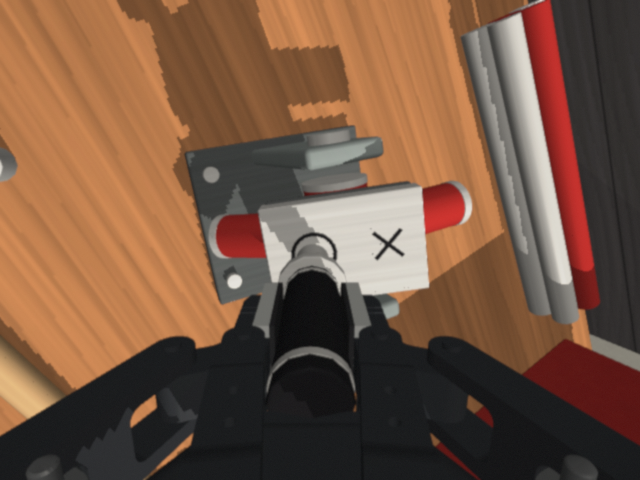

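Both estimates put the plunger about half in: 4.8 mm by geometry and about 4.5 mm by force. The ring has not moved. One last look at the whole scene before handing in.

```bash
python3 -c "
from h import *
d=grab('scene');save(d,'s14.png');W=cloud(d);P=W.reshape(-1,3)
m=(P[:,0]>515)&(P[:,0]<545)&(P[:,1]>10)&(P[:,1]<105)&(P[:,2]>60)&(P[:,2]<80);a=P[m];print('selector',len(a),a.mean(0),np.percentile(a,[3,97],0))"
```

```text
selector 95 [533.59356732  83.24849197  70.75556188] [[524.53377954  72.84881659  61.79827439]
 [539.53625564  93.7339207   77.00368409]]
```

View pics/s14.png

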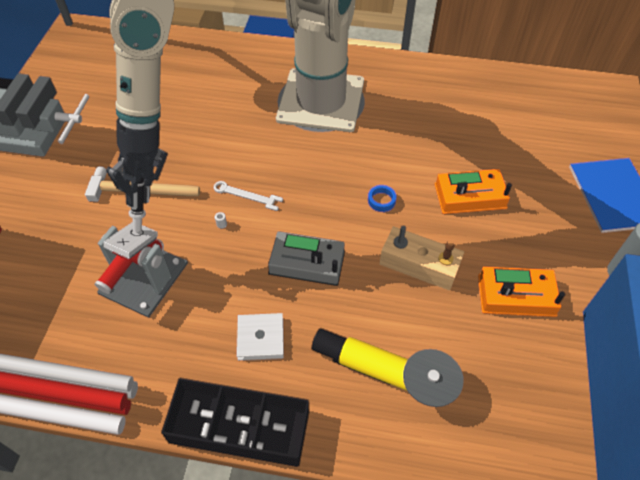

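The selector (317,254) is at its stop at y = 83.2, the bystanders are where they were, and the probe stands on the ring (137,238).

```bash
python3 -c "
from cell import ctrl
print(ctrl.finish_job())"
```

```text
the job is handed in; nothing more can be done
None
```

I handed the job in at about 17 s with the selector at its stop and the probe held in the gripper, pressed square on the ring mark. No verdict was reported.

- **Selector:** I pushed it to the antenna end until it stopped moving and the force rose to 10 N. Its grip then measured y ≈ 83.3 mm, with 83.4 expected at the stop, and it was still there in the last picture.
- **Probe:** it came from the middle hole. In the last measurement the tip was about 1.5 mm from the ring's centre and the probe 0.3° off square. The tip was pushed in about 4.8 mm by geometry and about 4.5 mm by force (roughly 3.3 N), and the ring had not moved measurably.
- **Bystanders:** all looked undisturbed in the last scene view.

**Fingertip offset:** the real fingertips lie about 34–36 mm behind the reported TCP, although the description puts the TCP at the very end of the fingers. My first selector push therefore passed above the grip without touching anything. The wrist and scene depth both showed the offset, so I allowed for it from then on.

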